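Load the wax warmer

ROBOT

A 6-joint arm with a two-finger parallel gripper is mounted at the origin on a cart in front of the work surface, level with it; the furniture and walls round the work are solid. World frame = base frame: x ahead of the robot, y to its left, z up, the work surface at z = 0. Lengths are in m, angles in rad, forces in N, time in s.
With the tool pointing down it reaches from about 0.3 to 0.775 m from the base axis. Payload 14.6 kg.
Tool frame: the origin (TCP) lies between the finger pads; the fingertips stand 22 mm ahead of it and the grasp point (between the pads) lies 3 mm ahead of it; z points along the fingers, y is the line along which they close (so a half turn about z gives the same grasp; the last joint's range is limited). The gripper opens to 85 mm and grips with 20 to 120 N. Pads are 22 mm wide; open, the fingers measure 114 mm over their backs; the gripper's body (76 mm by 85 mm) begins 54 mm behind the grasp point. The pads swing forward as they close: fully open they stand 13 mm farther back than shut.
Start: joints at [1.238, 0.3, 1.521, -0, 1.321, -0.067], TCP at [0.144, 0.531, 0.253] pointing down, gripper open.
Joint ranges: [-3.03, 3.03], [-0.79, 2.21], [0.23, 2.52], [-1.04, 4.18], [0, 3.07], [-2.55, 2.55]. Speed limits (rad/s): [2.22, 2.22, 2.57, 3.14, 3.14, 3.14].

INTERFACE

Orientations are given as a unit quaternion [w, x, y, z].
In Python, from station import arm, capture, camera_info, workorder, spot_in, landmark_of gives the robot as it stands. The module is installed in compiled form; this text tells all that it offers.
- The arm moves only by the shell command python3 -m crank 'ROWS' [FORCE]. ROWS is JSON, a list that holds one entry, the list of rows, each a list of 7 numbers: the shift along the tool's x, y, z each as a share of 0.5 m, from -1 to 1, then the turn, a rotation vector about the tool's x, y, z each as a share of 1.5 rad, from -1 to 1, then the closure, from -1 (fully open) to 1 (shut). In form: [[[tx, ty, tz, wx, wy, wz, claw], ...]]. A call has 1 to 10 rows; each row is the pose to reach, as a shift and turn from the pose commanded when the call began, along the tool's axes at that moment; what a row does not reach only later rows make up. A row lasts 1/8 s, in which the tool goes at most 62.5 mm and 10.7 degrees, less where a joint would pass 70% of its speed; a pose out of reach is approached as far as the arm can. A call with a number of a shift or a turn outside -1 to 1 is refused whole. A call with a gripper value outside its range is refused whole. The fingers move at their own pace and stop on an object; FORCE is the grip in N (left out, the last holds). Time passes only in rows, so rows that repeat a pose let the fingers close. It gives the time, the measured TCP pose, the force, the opening and the grip force at its end, in the units of the state.
- arm.read_state(): the state, without advancing time (a new reading comes with each control period).
- capture(name): name is "side" or "top" or "wrist"; returns the picture (420x560x3 uint8, red, green, blue); there is no depth.
- camera_info(name): a dict with "camera_matrix" (3x3 intrinsics, pixels), "R" (3x3) and "t" (3): a world point X has camera coordinates R X + t; the wrist camera has in their place "T_tool_cam" (4x4, takes a point from camera to tool coordinates, whose origin is the TCP and whose axes are the flange's). Camera axes: x right, y down, z forward; pixel columns grow to the right and rows downward; lengths in m; the calibration is good to about 2 mm. A picture is of the moment at which its call begins: read the wrist's pose just before it. camera_info takes no time and is no camera call.
- workorder.job_done(): hands the job in; it is judged then, once.
Trained networks look in the newest picture that a camera, given by its name, has taken for a name from the list of things; names that differ only in an ending like _2 or _b are one class to them, and where a whole thing is asked for, a point or a joint stands for the part that bears it (a point fixed in the world has none). Each returns a list of dicts, best first, with "confidence" (0 to 1); they miss things now and then, are a little off and sometimes report something else, mostly with a low value. They report only what shows in the picture. A call takes as long as a camera call.
- spot_in(camera, query): "xyz" ([x, y, z] in m, in world coordinates, good to about 4 mm: the middle of the surface that is visible of it).
- landmark_of(camera, query): "xyz" ([x, y, z] in m, in world coordinates, good to about 4 mm: a listed point, or the origin of a listed thing).
The state is a dict: "time": time; "joint_positions": joint angles; "qvel": joint speeds; "joint_efforts": joint torques, N m; "ee_pos": TCP position; "eef_rot": TCP orientation; "contact_force": force on the tool from outside, world axes, zero at the start; "ft_torque": the same for the moment, N m; "grip_width": finger opening in m; "grip_force": force on a finger pad.
Only numpy, scipy, OpenCV 4.12 (cv2) and the standard library are available. Lean on these libraries where they do the work, as an engineer would, in place of code of your own. Each camera call takes 0.05 s, during which the arm holds its last target. There are 200 camera calls.

TASK

Load the wax warmer: lift the three large wax pastilles off the steel tray and set one upright on the bottom of each open, empty well. Then swing the warmer's heat lever to the long middle mark of its scale. Leave the small pastilles, the covered wells, the well that is already loaded and the other things on the bench as they are.

Things in the scene. Friction and masses are not known exactly. Their poses are not given: they have to be found in the camera images.
- warmer: white bench wax warmer, fixed, 116 (own x) x 250 (own y) x 54 mm, its long side leading away from the robot; origin under its centre, its x to the left, its y towards the robot (yaw 1.57 +- 0.2). An aluminium block with 2 x 3 wells takes the far 170 mm (top 54 mm above the bench); the control deck at the robot's end is 40 mm high and carries the heat lever and its scale of five black marks
- well0 (a point): centre of the floor of well 0 of the warmer (right row, farthest from the robot); round, 38 mm wide, 11 mm deep, its rim 11 mm above this point; neighbours 54 mm away; it may be empty (with a thin paper disc on its floor), already loaded or under a cover
- well1 (a point): centre of the floor of well 1 of the warmer (right row, middle); round, 38 mm wide, 11 mm deep, its rim 11 mm above this point; neighbours 54 mm away; it may be empty (with a thin paper disc on its floor), already loaded or under a cover
- well2 (a point): centre of the floor of well 2 of the warmer (right row, nearest the robot); round, 38 mm wide, 11 mm deep, its rim 11 mm above this point; neighbours 54 mm away; it may be empty (with a thin paper disc on its floor), already loaded or under a cover
- well3 (a point): centre of the floor of well 3 of the warmer (left row, farthest from the robot); round, 38 mm wide, 11 mm deep, its rim 11 mm above this point; neighbours 54 mm away; it may be empty (with a thin paper disc on its floor), already loaded or under a cover
- well4 (a point): centre of the floor of well 4 of the warmer (left row, middle); round, 38 mm wide, 11 mm deep, its rim 11 mm above this point; neighbours 54 mm away; it may be empty (with a thin paper disc on its floor), already loaded or under a cover
- well5 (a point): centre of the floor of well 5 of the warmer (left row, nearest the robot); round, 38 mm wide, 11 mm deep, its rim 11 mm above this point; neighbours 54 mm away; it may be empty (with a thin paper disc on its floor), already loaded or under a cover
- pastille_a: large wax pastille, honey-coloured gumdrop: upright cylinder 26 mm in diameter with domed top, 25.5 mm high, sides straight from 3 to 16 mm above its foot; origin at the centre of its flat foot, z up through its top; starts on the tray
- pastille_b: large wax pastille, honey-coloured gumdrop: upright cylinder 26 mm in diameter with domed top, 25.5 mm high, sides straight from 3 to 16 mm above its foot; origin at the centre of its flat foot, z up through its top; starts on the tray
- pastille_c: large wax pastille, honey-coloured gumdrop: upright cylinder 26 mm in diameter with domed top, 25.5 mm high, sides straight from 3 to 16 mm above its foot; origin at the centre of its flat foot, z up through its top; starts on the tray
- pastille_in: large wax pastille, honey-coloured gumdrop: upright cylinder 26 mm in diameter with domed top, 25.5 mm high, sides straight from 3 to 16 mm above its foot; origin at the centre of its flat foot, z up through its top; already in one of the wells; leave it
- small_a: small wax pastille, same shape, 15.6 mm in diameter, 15 mm high; stays on the tray; origin at the centre of its foot
- small_b: small wax pastille, same shape, 15.6 mm in diameter, 15 mm high; stays on the tray; origin at the centre of its foot
- cover_a: round steel cover 43 mm wide and 2.5 mm thick with a black knob (12.5 mm high) lying over a well that is out of use, its plug 6 mm down in the well; origin at the centre of the plate's underside, level with the well's rim
- cover_b: round steel cover 43 mm wide and 2.5 mm thick with a black knob (12.5 mm high) lying over a well that is out of use, its plug 6 mm down in the well; origin at the centre of the plate's underside, level with the well's rim
- tray: shallow steel tray, fixed, 95 x 175 mm, floor 3 mm and rim 7 mm above the bench; origin under its centre
- heat_lever (a joint): heat lever, turns about an upright axis; 0 at its right-hand stop, grows clockwise from above as the knob swings to the left, left-hand stop 1.745 rad; the five marks stand at 0, 0.436, 0.873 (the long middle mark, where the lever points straight along the warmer towards the robot), 1.309 and 1.745; it stays where it is left
- lever_knob (a point): middle of the lever's upright black knob, 13 mm in diameter (15 mm near its top), reaching from 15.5 mm below to 12.5 mm above this point's height; 44 mm from the axis
- lever_pivot (a point): point on the lever's axis, at the height of lever_knob
- pour_cup: small steel pouring cup 49 x 61 x 32 mm, standing left of the tray; leave it; origin under its centre
- dropper: brown dropper bottle 33 mm wide, 102 mm high, standing right of the warmer; leave it; origin under its centre
- plaster_block: plaster block 58 x 54 x 22 mm left of the work; leave it; origin under its centre

How it is judged:
On the way, in this order (a step that is already met when the one before it is completed fails the run):
1. one large pastille stands in each open well (((horizontal distance between pastille_a and well0 below 0.01 m and z of pastille_a in the frame of well0 below 0.004 m) or (horizontal distance between pastille_a and well1 below 0.01 m and z of pastille_a in the frame of well1 below 0.004 m) or (horizontal distance between pastille_a and well2 below 0.01 m and z of pastille_a in the frame of well2 below 0.004 m) or (horizontal distance between pastille_a and well3 below 0.01 m and z of pastille_a in the frame of well3 below 0.004 m) or (horizontal distance between pastille_a and well4 below 0.01 m and z of pastille_a in the frame of well4 below 0.004 m) or (horizontal distance between pastille_a and well5 below 0.01 m and z of pastille_a in the frame of well5 below 0.004 m)) and angle between each of pastille_a, pastille_b, pastille_c, pastille_in's own z axis and vertical below 0.3 rad and ((horizontal distance between pastille_b and well0 below 0.01 m and z of pastille_b in the frame of well0 below 0.004 m) or (horizontal distance between pastille_b and well1 below 0.01 m and z of pastille_b in the frame of well1 below 0.004 m) or (horizontal distance between pastille_b and well2 below 0.01 m and z of pastille_b in the frame of well2 below 0.004 m) or (horizontal distance between pastille_b and well3 below 0.01 m and z of pastille_b in the frame of well3 below 0.004 m) or (horizontal distance between pastille_b and well4 below 0.01 m and z of pastille_b in the frame of well4 below 0.004 m) or (horizontal distance between pastille_b and well5 below 0.01 m and z of pastille_b in the frame of well5 below 0.004 m)) and ((horizontal distance between pastille_c and well0 below 0.01 m and z of pastille_c in the frame of well0 below 0.004 m) or (horizontal distance between pastille_c and well1 below 0.01 m and z of pastille_c in the frame of well1 below 0.004 m) or (horizontal distance between pastille_c and well2 below 0.01 m and z of pastille_c in the frame of well2 below 0.004 m) or (horizontal distance between pastille_c and well3 below 0.01 m and z of pastille_c in the frame of well3 below 0.004 m) or (horizontal distance between pastille_c and well4 below 0.01 m and z of pastille_c in the frame of well4 below 0.004 m) or (horizontal distance between pastille_c and well5 below 0.01 m and z of pastille_c in the frame of well5 below 0.004 m)) and ((horizontal distance between pastille_in and well0 below 0.01 m and z of pastille_in in the frame of well0 below 0.004 m) or (horizontal distance between pastille_in and well1 below 0.01 m and z of pastille_in in the frame of well1 below 0.004 m) or (horizontal distance between pastille_in and well2 below 0.01 m and z of pastille_in in the frame of well2 below 0.004 m) or (horizontal distance between pastille_in and well3 below 0.01 m and z of pastille_in in the frame of well3 below 0.004 m) or (horizontal distance between pastille_in and well4 below 0.01 m and z of pastille_in in the frame of well4 below 0.004 m) or (horizontal distance between pastille_in and well5 below 0.01 m and z of pastille_in in the frame of well5 below 0.004 m))), for 0.2 s.
2. the heat lever stands at the long middle mark (value of joint heat_lever between 0.753 and 0.993 rad), for 0.2 s.
At the end, for the whole second after the job is handed in: All four large pastilles stand one to a well: foot within 10 mm of the well's centre and 4 mm of its floor, upright within 0.3 rad, at rest; lever within 0.12 rad of the middle mark (0.873); small pastilles within 20 mm of where they were (all of step 1 and all of step 2 and linear speed of each of pastille_a, pastille_b, pastille_c below 0.02 m/s and velocity of joint heat_lever between -0.05 and 0.05 rad/s and distance of each of small_a, small_b from where it was at the start of the episode below 0.02 m); the robot touches nothing.
It fails at once if a small pastille is moved by more than 20 mm (distance of any of small_a, small_b from where it was at the start of the episode above 0.02 m).
It fails at once if a cover is shifted or lifted by more than 12 mm (distance of any of cover_a, cover_b from where it was at the start of the episode above 0.012 m).
It fails at once if the pastille already loaded is moved by more than 14 mm (distance of pastille_in from where it was at the start of the episode above 0.014 m).
It fails at once if the cup, the dropper bottle or the plaster block is moved by more than 25 mm (distance of any of pour_cup, dropper, plaster_block from where it was at the start of the episode above 0.025 m).
It also fails if it takes over 67 s, if anything falls off the work surface, if the arm or the gripper's body presses on something with over 40 N, if the wrist force passes 120 N, or if a joint passes its speed limit or range.

## Working session

There is one attempt and no reset: what is moved stays moved. The work goes in short steps, Python scripts to look and compute and a shell command to move; the robot and the scene stay as the last step left them, time stands still between calls to the robot, and variables do not carry over. Pictures are saved under pics/ and viewed, at most 13 in all, crops included, and the job is handed in when it is done.

```bash
mkdir -p pics
cat > h.py <<'E'
import numpy as np, cv2
from station import arm, capture, camera_info, workorder, spot_in, landmark_of
def save(cam,name):
    im=capture(cam); cv2.imwrite(f'pics/{name}.png',cv2.cvtColor(im,cv2.COLOR_RGB2BGR)); return im
E
python3 - <<'E'
from h import *
s=arm.read_state(); print({k:np.round(v,3) for k,v in s.items()})
a=save('top','top0'); b=save('side','side0')
cv2.imwrite('pics/both.png',cv2.cvtColor(cv2.resize(np.vstack([a,b]),(0,0),fx=.714,fy=.714),cv2.COLOR_RGB2BGR))
for q in ['well0','well1','well2','well3','well4','well5','pastille_a','small_a','cover_a','warmer','tray','lever_knob','lever_pivot','pour_cup','dropper','plaster_block']:
    for c in ['top','side']:
        print(q,c,[(np.round(d['xyz'],3).tolist(),round(d['confidence'],2)) for d in landmark_of(c,q)])
E
```

```text
{'time': np.float64(0.0), 'joint_positions': array([ 1.238,  0.3  ,  1.522, -0.   ,  1.321, -0.067]), 'qvel': array([ 0.   , -0.   ,  0.   ,  0.001, -0.   ,  0.001]), 'joint_efforts': array([ 2.0000e-03, -5.4350e+01, -3.6179e+01,  0.0000e+00,  4.0000e-03,
       -0.0000e+00]), 'ee_pos': array([0.144, 0.53 , 0.253]), 'eef_rot': array([-0.   ,  0.132,  0.991, -0.001]), 'contact_force': array([-0.654,  0.493,  0.313]), 'ft_torque': array([0.014, 0.035, 0.005]), 'grip_force': np.float64(0.0), 'grip_width': np.float64(0.086)}
well0 top [([0.478, -0.335, 0.046], 0.87), ([0.538, -0.289, 0.043], 0.79), ([0.588, -0.287, 0.044], 0.57), ([0.532, -0.338, 0.04], 0.56), ([0.482, -0.283, 0.042], 0.55)]
well0 side [([0.48, -0.335, 0.043], 0.92), ([0.535, -0.342, 0.044], 0.84), ([0.539, -0.287, 0.045], 0.81), ([0.59, -0.288, 0.045], 0.77), ([0.586, -0.339, 0.044], 0.76), ([0.482, -0.282, 0.042], 0.58)]
well1 top [([0.478, -0.335, 0.046], 0.87), ([0.538, -0.289, 0.043], 0.79), ([0.588, -0.287, 0.044], 0.57), ([0.532, -0.338, 0.04], 0.56), ([0.482, -0.283, 0.042], 0.55)]
well1 side [([0.48, -0.335, 0.0
[... 2416 characters left out ...]
ide [([0.457, -0.052, -0.002], 0.74)]
lever_knob top [([0.401, -0.332, 0.066], 0.56)]
lever_knob side [([0.4, -0.335, 0.065], 0.76)]
lever_pivot top [([0.432, -0.305, 0.068], 0.63), ([0.533, -0.341, 0.044], 0.3)]
lever_pivot side [([0.431, -0.308, 0.068], 0.68)]
pour_cup top [([0.431, 0.082, 0.001], 0.44)]
pour_cup side [([0.434, 0.079, 0.004], 0.75)]
dropper top [([0.492, -0.016, 0.004], 0.68), ([0.461, -0.412, 0.0], 0.48)]
dropper side [([0.462, -0.408, 0.001], 0.56)]
plaster_block top [([0.42, 0.245, 0.003], 0.78), ([0.464, -0.413, -0.003], 0.73), ([0.536, -0.286, 0.042], 0.55), ([0.482, -0.284, 0.051], 0.2)]
plaster_block side [([0.42, 0.243, -0.0], 0.68), ([0.456, -0.052, 0.001], 0.65)]
```

View pics/top0.png

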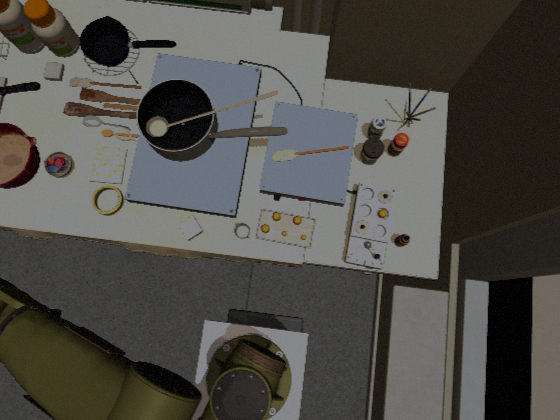

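Run:
```python
from h import *
a=cv2.imread('pics/top0.png'); b=cv2.imread('pics/side0.png')
c=camera_info('side')
def px(n,X):
    c=camera_info(n); p=c['camera_matrix']@(c['R']@np.array(X)+c['t']); return np.round(p[:2]/p[2],1)
u=px('side',[.495,-.31,.04]);v=px('side',[.457,-.05,0]);print(u,v,px('top',[.536,-.287,.054]),px('top',[.535,-.34,.054]))
C=lambda im,p,w,h:im[max(0,int(p[1])-h):int(p[1])+h,max(0,int(p[0])-w):int(p[0])+w]
R=lambda im:cv2.resize(im,(400,300),interpolation=cv2.INTER_CUBIC)
out=np.vstack([np.hstack([R(C(a,(285,228),40,30)),R(C(a,(375,223),60,45))]),np.hstack([R(C(b,v,80,60)),R(C(b,u,80,60))])])
cv2.imwrite('pics/crop.png',out)
```

```text
[377.9 267. ] [279.6 231.1] [365.  209.5] [382.2 212. ]
```

View pics/crop.png

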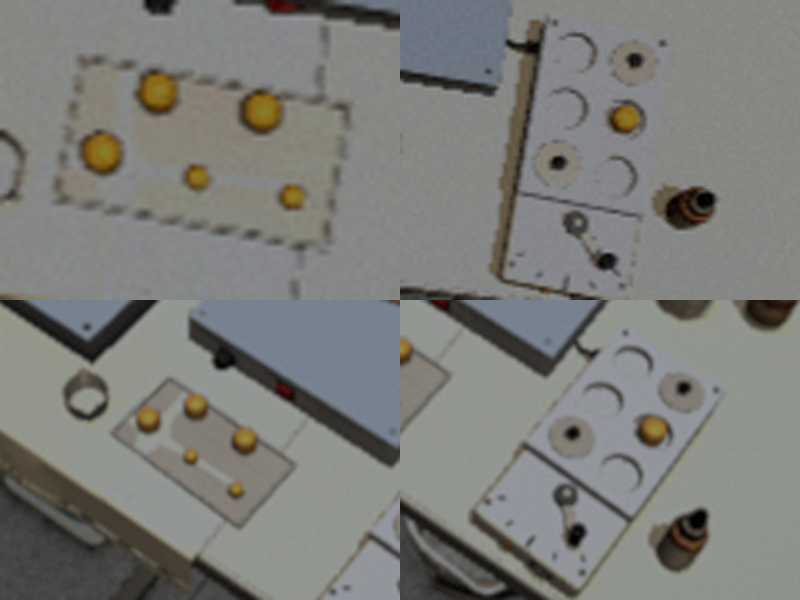

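```bash
cat >> h.py <<'E'
from scipy.spatial.transform import Rotation as Ro
def plan(xyz,yaw=None):
    """shares for target TCP xyz; yaw = angle of tool y axis in world (tool down)"""
    s=arm.read_state(); q=s['eef_rot']; R=Ro.from_quat([q[1],q[2],q[3],q[0]])
    d=R.inv().apply(np.array(xyz)-s['ee_pos'])/.5
    y=R.as_matrix()[:,1]; cur=np.arctan2(y[1],y[0])
    if yaw is None: yaw=cur
    Rt=Ro.from_matrix(np.array([[-np.sin(yaw+0),np.cos(yaw),0],[np.cos(yaw),np.sin(yaw),0],[0,0,-1.]]).T)
    Rt=Ro.from_matrix(np.column_stack([np.cross([np.cos(yaw),np.sin(yaw),0],[0,0,-1.]),[np.cos(yaw),np.sin(yaw),0],[0,0,-1.]]))
    w=(R.inv()*Rt).as_rotvec()/1.5
    print('t',round(float(s['time']),2),'ee',np.round(s['ee_pos'],4),'yaw',round(float(cur),3),'grip',np.round(s['grip_width'],4),round(float(s['grip_force']),1),'->',np.round(d,3).tolist(),np.round(w,3).tolist())
E
python3 -m crank '[[[-0.91,-0.93,0,0,0,0,0],[-0.91,-0.93,0,0,0,0,0],[-0.91,-0.93,0,0,0,0,0],[-0.91,-0.93,0,0,0,0,0],[-0.91,-0.93,0,0,0,0,0],[-0.91,-0.93,0,0,0,0,0],[-0.91,-0.93,0,0,0,0,0],[-0.91,-0.93,0,0,0,0,0],[-0.91,-0.93,0,0,0,0,0],[-0.91,-0.93,0,0,0,0,0]]]' 40
python3 -m crank '[[[0,0,0,0,0,0,0]]]'
python3 - <<'E'
from h import *
plan([.46,-.04,.25])
E
```

```text
time: 2.95
ee_pos: [0.4496, -0.0173, 0.2536]
eef_rot: [0.0, 0.133, 0.991, 0.0]
contact_force: [-0.1, 2.0, 0.7]
grip_width: 0.0423
grip_force: 0.0
time: 3.08
ee_pos: [0.4499, -0.0182, 0.2529]
eef_rot: [-0.0, 0.135, 0.991, -0.0]
contact_force: [-0.3, -0.1, 0.3]
grip_width: 0.0429
grip_force: 0.0
t 3.08 ee [ 0.4499 -0.0182  0.2529] yaw 1.3 grip 0.0429 0.0 -> [-0.031, -0.037, 0.006] [-0.0, -0.0, -0.0]
```

Run:
```python
from h import *
save('wrist','w1')
for c in ['wrist','top','side']:
  if c!='wrist': capture(c)
  for q in ['pastille_a','small_a']:
    print(q,c,[(np.round(d['xyz'],3).tolist(),round(d['confidence'],2)) for d in landmark_of(c,q)])
print(camera_info('wrist')['T_tool_cam'].round(3) if hasattr(camera_info('wrist')['T_tool_cam'],'round') else camera_info('wrist'))
```

```text
pastille_a wrist [([0.485, -0.088, 0.002], 0.75), ([0.492, -0.021, -0.004], 0.64), ([0.444, 0.016, 0.005], 0.61)]
small_a wrist [([0.457, -0.052, 0.0], 0.62), ([0.484, -0.086, 0.002], 0.6), ([0.436, -0.109, 0.002], 0.56), ([0.443, -0.046, -0.001], 0.42)]
pastille_a top [([0.489, -0.086, 0.002], 0.43)]
small_a top [([0.486, -0.087, 0.003], 0.61), ([0.435, -0.113, 0.005], 0.58)]
pastille_a side [([0.492, -0.018, 0.007], 0.64), ([0.492, -0.084, 0.004], 0.57), ([0.444, 0.012, 0.005], 0.49)]
small_a side [([0.44, -0.05, 0.002], 0.53), ([0.435, -0.113, 0.003], 0.46), ([0.434, -0.307, 0.066], 0.36)]
[[ 0.    -0.957 -0.289  0.073]
 [ 1.     0.    -0.    -0.   ]
 [ 0.    -0.289  0.957 -0.12 ]
 [ 0.     0.     0.     1.   ]]
```

View pics/w1.png

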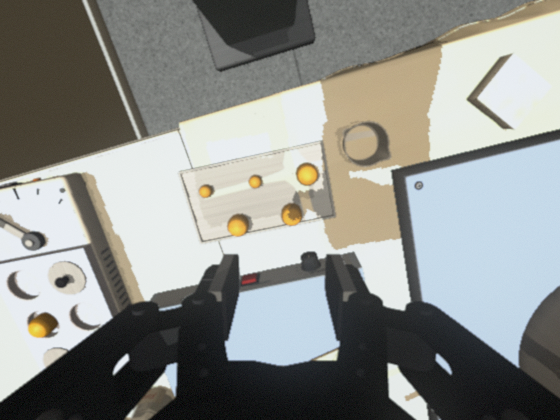

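```bash
cat >> h.py <<'E'
def ray(cam,uv,z,s=None):
    c=camera_info(cam); K=np.array(c['camera_matrix']); d=np.linalg.inv(K)@[uv[0],uv[1],1.]
    if cam=='wrist':
        T=np.array(c['T_tool_cam']); q=s['eef_rot']; R=Ro.from_quat([q[1],q[2],q[3],q[0]]).as_matrix()
        o=s['ee_pos']+R@T[:3,3]; d=R@T[:3,:3]@d
    else:
        R=np.array(c['R']); o=-R.T@np.array(c['t']); d=R.T@d
    return o+d*(z-o[2])/d[2]
def honey(im):
    h=cv2.cvtColor(im,cv2.COLOR_RGB2HSV); m=cv2.inRange(h,(10,150,90),(32,255,255))
    n,_,st,ce=cv2.connectedComponentsWithStats(m); return [(st[i,4],ce[i]) for i in range(1,n) if st[i,4]>15]
E
python3 - <<'E'
from h import *
s=arm.read_state()
im=cv2.cvtColor(cv2.imread('pics/w1.png'),cv2.COLOR_BGR2RGB)
for a,c in honey(im): print('w',a,c.round(1),ray('wrist',c,.066 if c[0]<120 else .0155,s).round(4))
for n in ['top','side']:
  for a,c in honey(cv2.cvtColor(cv2.imread(f'pics/{n}0.png'),cv2.COLOR_BGR2RGB)): 
    p=ray(n,c,.0155)
    if .4<p[0]<.7 and p[1]<.1: print(n,a,c.round(1),p.round(4),ray(n,c,.059)[:2].round(3))
E
```

```text
w 300 [306.8 174.3] [0.4478 0.0155 0.0155]
w 85 [254.6 181.6] [ 0.4402 -0.0453  0.0155]
w 81 [204.5 191.4] [ 0.4361 -0.1057  0.0155]
w 157 [289.5 217.7] [ 0.4937 -0.0173  0.0155]
w 237 [236.7 226.8] [ 0.4882 -0.0824  0.0155]
w 327 [ 39. 327.] [ 0.5306 -0.3292  0.066 ]
top 39 [382.4 212.9] [ 0.5407 -0.3484  0.0155] [ 0.531 -0.34 ]
top 41 [276.1 215.7] [ 0.4893 -0.0175  0.0155] [ 0.481 -0.019]
top 40 [297.  219.7] [ 0.4851 -0.0842  0.0155] [ 0.477 -0.084]
top 40 [264.8 227.9] [0.4464 0.0126 0.0155] [0.44 0.01]
side 33 [277.  212.3] [ 0.4921 -0.0157  0.0155] [ 0.469 -0.034]
side 37 [257.9 217.8] [0.4489 0.0144 0.0155] [ 0.428 -0.005]
side 41 [296.5 226. ] [ 0.4879 -0.0819  0.0155] [ 0.465 -0.097]
side 62 [398.3 258. ] [ 0.5593 -0.3365  0.0155] [ 0.533 -0.339]
```

Run:
```python
from h import *
plan([.4915,-.0175,.036])
```

```text
t 3.52 ee [ 0.4488 -0.0145  0.2535] yaw 1.306 grip 0.0425 0.0 -> [-0.084, 0.017, 0.435] [0.0, 0.0, -0.0]
```

```bash
python3 -m crank '[[[-0.084,0.01,0.12,0,0,0,0],[-0.084,0.01,0.24,0,0,0,0],[-0.084,0.01,0.32,0,0,0,0],[-0.084,0.01,0.32,0,0,0,0]]]'
python3 - <<'E'
from h import *
for i in range(4): plan([.4915,-.0175,.036]); capture('side')
E
```

```text
time: 4.03
ee_pos: [0.4892, -0.0209, 0.091]
eef_rot: [-0.003, 0.132, 0.991, -0.0]
contact_force: [0.4, -0.6, 0.7]
grip_width: 0.0427
grip_force: 0.0
t 4.03 ee [ 0.4892 -0.0209  0.091 ] yaw 1.305 grip 0.0427 0.0 -> [-0.003, 0.008, 0.11] [-0.001, -0.004, -0.0]
t 4.08 ee [ 0.4906 -0.0211  0.0935] yaw 1.305 grip 0.0426 0.0 -> [-0.0, 0.008, 0.115] [-0.0, -0.001, -0.0]
t 4.12 ee [ 0.4914 -0.0213  0.0949] yaw 1.305 grip 0.0425 0.0 -> [0.002, 0.007, 0.118] [0.0, 0.001, -0.0]
t 4.17 ee [ 0.4918 -0.0213  0.0955] yaw 1.305 grip 0.0426 0.0 -> [0.003, 0.007, 0.119] [0.0, 0.002, -0.0]
```

```bash
python3 -m crank '[[[0.003,0.007,0.06,0,0,0,0],[0.003,0.007,0.12,0,0,0,0],[0.003,0.007,0.12,0,0,0,0],[0.003,0.007,0.12,0,0,0,0.6],[0.003,0.007,0.12,0,0,0,0.6],[0.003,0.007,0.12,0,0,0,0.6],[0.003,0.007,0.12,0,0,0,0.6]]]' 40
python3 - <<'E'
from h import *
save('wrist','w2'); plan([.4915,-.0175,.12])
E
```

```text
time: 5.1
ee_pos: [0.4912, -0.0177, 0.0354]
eef_rot: [0.002, 0.132, 0.991, 0.0]
contact_force: [-1.8, 1.8, 6.4]
grip_width: 0.0233
grip_force: 38.9
t 5.15 ee [ 0.4912 -0.0177  0.0354] yaw 1.305 grip 0.0235 38.9 -> [-0.001, 0.001, -0.169] [0.0, 0.002, -0.0]
```

View pics/w2.png

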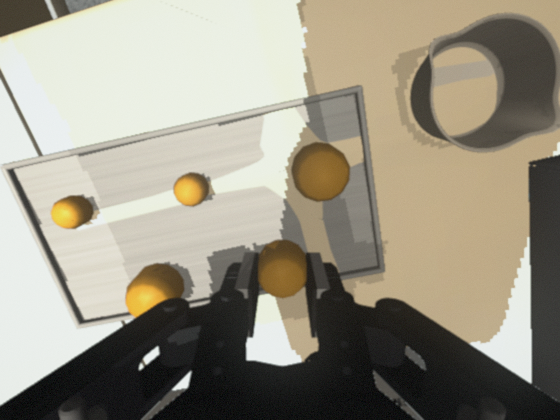

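```bash
python3 -m crank '[[[0,0,0,0,0,0,0.1],[0,0,0.005,0,0,0,0.1],[0,0,0.01,0,0,0,0.1],[0,0,0.01,0,0,0,0.6],[0,0,0.01,0,0,0,0.6],[0,0,0.01,0,0,0,0.6],[0,0,0.01,0,0,0,0.6]]]' 40
python3 - <<'E'
from h import *
plan([.4915,-.0175,.12])
im=capture('wrist'); print([(a,c.round(1)) for a,c in honey(im)])
E
```

```text
time: 6.02
ee_pos: [0.4902, -0.0176, 0.0283]
eef_rot: [-0.0, 0.133, 0.991, 0.0]
contact_force: [-0.5, 0.0, -0.5]
grip_width: 0.0244
grip_force: 39.2
t 6.03 ee [ 0.4902 -0.0176  0.0283] yaw 1.305 grip 0.0244 39.2 -> [-0.002, 0.001, -0.183] [-0.0, -0.0, -0.0]
[(np.int32(2193), array([326. , 179.5])), (np.int32(702), array([184.3, 196.5])), (np.int32(747), array([ 57.8, 220.1])), (np.int32(1834), array([282.2, 284. ])), (np.int32(1178), array([138.9, 300. ]))]
```

Run:
```python
from h import *
c=camera_info('wrist');K=np.array(c['camera_matrix']);T=np.linalg.inv(np.array(c['T_tool_cam']))
for x in(-.011,.011):
  for z in(.010,.015,.022):
    p=K@(T@[x,.013,z,1])[:3]; print(x,z,(p[:2]/p[2]).round(1))
im=save('wrist','w3')
b=cv2.imread('pics/w2.png')[220:330,200:360]; d=cv2.imread('pics/w3.png')[220:330,200:360]
cv2.imwrite('pics/c3.png',np.hstack([cv2.resize(x,(400,275),interpolation=2) for x in(b,d)]))
```

```text
-0.011 0.01 [309.3 300.2]
-0.011 0.015 [308.4 294.5]
-0.011 0.022 [307.3 287.1]
0.011 0.01 [310.5 258.2]
0.011 0.015 [309.6 253.6]
0.011 0.022 [308.4 247.6]
```

View pics/c3.png

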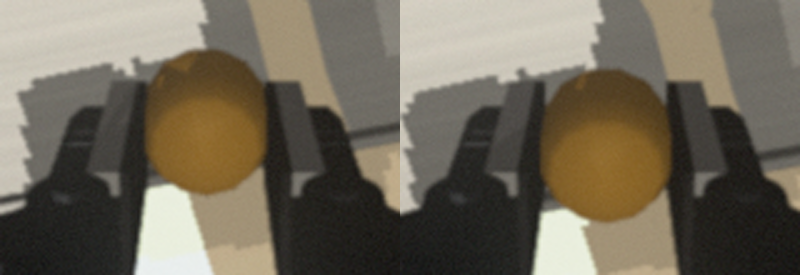

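```bash
python3 - <<'E'
from h import *
plan([.56,-.31,.22])
E
python3 -m crank '[[[0,0,-0.12,0,0,0,0.6],[0,0,-0.25,0,0,0,0.6],[0,0,-0.38,0,0,0,0.6]]]'
```

```text
t 6.12 ee [ 0.4902 -0.0176  0.0283] yaw 1.305 grip 0.0241 39.2 -> [-0.288, -0.528, -0.383] [-0.0, 0.0, 0.0]
time: 6.5
ee_pos: [0.4898, -0.0176, 0.2153]
eef_rot: [-0.0, 0.132, 0.991, -0.0]
contact_force: [1.0, -0.6, -0.6]
grip_width: 0.0239
grip_force: 39.5
```

```bash
python3 - <<'E'
from h import *
plan([.55,-.31,.22],.75)
E
python3 -m crank '[[[-0.267,-0.532,-0.01,0,0,0.37,0.6],[-0.267,-0.532,-0.01,0,0,0.37,0.6],[-0.267,-0.532,-0.01,0,0,0.37,0.6],[-0.267,-0.532,-0.01,0,0,0.37,0.6],[-0.267,-0.532,-0.01,0,0,0.37,0.6],[-0.267,-0.532,-0.01,0,0,0.37,0.6],[-0.267,-0.532,-0.01,0,0,0.37,0.6]]]'
python3 - <<'E'
from h import *
capture('top');capture('side');capture('top')
s=arm.read_state(); plan([.55,-.31,.22],.75); save('wrist','w4')
for q in ['well0','cover_a','pastille_a','warmer','lever_pivot','lever_knob']:
  for c in ['wrist','side','top']:
    print(q,c,[(np.round(d['xyz'],3).tolist(),round(d['confidence'],2)) for d in landmark_of(c,q)])
E
```

```text
t 6.5 ee [ 0.4898 -0.0176  0.2153] yaw 1.305 grip 0.0239 39.5 -> [-0.27, -0.533, -0.009] [-0.0, -0.0, 0.37]
time: 7.38
ee_pos: [0.549, -0.3089, 0.2179]
eef_rot: [-0.0, 0.399, 0.917, 0.0]
contact_force: [-0.4, 1.8, 0.4]
grip_width: 0.0239
grip_force: 39.5
t 7.53 ee [ 0.5493 -0.3083  0.2186] yaw 0.751 grip 0.0237 39.5 -> [-0.003, -0.001, -0.003] [0.0, 0.0, 0.001]
well0 wrist [([0.597, -0.291, 0.043], 0.96), ([0.532, -0.336, 0.042], 0.84), ([0.478, -0.34, 0.044], 0.77), ([0.587, -0.341, 0.042], 0.76), ([0.54, -0.283, 0.047], 0.72)]
well0 side [([0.537, -0.284, 0.044], 0.91), ([0.589, -0.288, 0.045], 0.88), ([0.532, -0.34, 0.043], 0.87), ([0.481, -0.284, 0.042], 0.86), ([0.586, -0.34, 0.042], 0.77), ([0.48, -0.336, 0.043], 0.65)]
well0 top [([0.586, -0.285, 0.043], 0.48)]
cover_a wrist [([0.585, -0.339, 0.057], 0.66), ([0.485, -0.28, 0.056], 0.61)]
cover_a side [([0.592, -0.345, 0.052], 0.7)]
cover_a top []
pastille_a wrist [([0.528, -0.34, 0.04], 0.16)]
pastille_a side [([0.552, -0.313, 0.197], 0.6), ([0.489, -0.085, 0.005], 0.59), ([0.448, 0.01, 0.006], 0.46), ([0.481, -0.285, 0.05], 0.36), ([0.588, -0.289, 0.046], 0.18)]
pastille_a top [([0.488, -0.086, 0.005], 0.44)]
warmer wrist [([0.494, -0.314, 0.004], 0.75)]
warmer side [([0.495, -0.313, -0.003], 0.74)]
warmer top [([0.489, -0.086, 0.004], 0.35)]
lever_pivot wrist [([0.434, -0.308, 0.062], 0.63)]
lever_pivot side [([0.434, -0.309, 0.066], 0.66), ([0.532, -0.342, 0.041], 0.65)]
lever_pivot top []
lever_knob wrist [([0.402, -0.334, 0.066], 0.77)]
lever_knob side [([0.404, -0.339, 0.064], 0.65)]
lever_knob top []
```

View pics/w4.png

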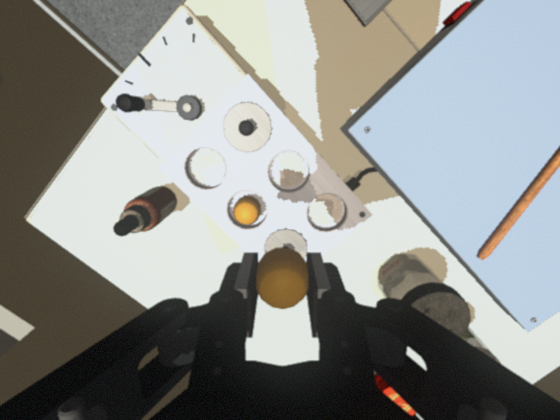

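Run:
```python
from h import *
s=arm.read_state()
for p in [(207,168),(291,170),(327,211),(247,208)]: print(p,ray('wrist',p,.054,s).round(4))
print('jar base',ray('wrist',(400,272),0,s).round(3),ray('wrist',(395,255),0,s).round(3))
for z in(.05,.1,.15): print('lid',z,ray('wrist',(430,305),z,s).round(3),ray('top',(372,150),z).round(3))
# rigid fit of wells: warmer frame x left(+), rows
obs={0:[(.586,-.339),(.587,-.341),(.586,-.340),(.585,-.346),(.589,-.346),(.585,-.339),(.592,-.345)],1:[(.532,-.338),(.535,-.342),(.532,-.336),(.532,-.34),(.531,-.340),(.533,-.339)],
2:[(.478,-.335),(.480,-.335),(.478,-.340),(.480,-.336)],3:[(.588,-.287),(.590,-.288),(.597,-.291),(.589,-.288),(.586,-.285)],4:[(.538,-.289),(.539,-.287),(.540,-.283),(.537,-.284)],5:[(.482,-.283),(.482,-.282),(.481,-.284),(.482,-.287),(.482,-.287),(.485,-.28)]}
M=np.array([(54.*(1-i%3),-27 if i<3 else 27) for i in range(6)])/1000
P=np.array([np.median(obs[i],0) for i in range(6)])
A=M;B=P-P.mean(0); th=np.arctan2((A[:,0]*B[:,1]-A[:,1]*B[:,0]).sum(),(A*B).sum())
R=np.array([[np.cos(th),-np.sin(th)],[np.sin(th),np.cos(th)]])
F=A@R.T+P.mean(0); print(th,F.round(4).tolist(),(F-P).round(4).tolist())
print('pivot offsets: along', (np.array([.433,-.3075])-P.mean(0))@R)
```

```text
(207, 168) [ 0.4801 -0.3355  0.054 ]
(291, 170) [ 0.5376 -0.2844  0.054 ]
(327, 211) [ 0.5898 -0.2896  0.054 ]
(247, 208) [ 0.532  -0.3393  0.054 ]
jar base [ 0.726 -0.29   0.   ] [ 0.705 -0.279  0.   ]
lid 0.05 [ 0.746 -0.289  0.05 ] [ 0.731 -0.292  0.05 ]
lid 0.1 [ 0.703 -0.283  0.1  ] [ 0.713 -0.284  0.1  ]
lid 0.15 [ 0.66  -0.277  0.15 ] [ 0.694 -0.276  0.15 ]
-0.055309799299001663 [[0.5868, -0.3421], [0.5329, -0.3391], [0.479, -0.3361], [0.5898, -0.2882], [0.5359, -0.2852], [0.482, -0.2822]] [[0.0008, -0.0011], [0.0009, 0.0004], [0.0, -0.0006], [0.0008, -0.0002], [-0.0026, 0.0003], [-0.0, 0.0013]]
pivot offsets: along [-0.10151956 -0.00094695]
```

```bash
python3 - <<'E'
from h import *
plan([.589,-.2885,.10])
E
python3 -m crank '[[[-0.042,0.087,0.0,0,0,0,0.6],[-0.042,0.087,0.1,0,0,0,0.6],[-0.042,0.087,0.2,0,0,0,0.6],[-0.042,0.087,0.236,0,0,0,0.6],[-0.042,0.087,0.236,0,0,0,0.6],[-0.042,0.087,0.236,0,0,0,0.6]]]'
python3 - <<'E'
from h import *
capture('top')
plan([.589,-.2885,.0715])
E
```

```text
t 8.47 ee [ 0.5491 -0.3093  0.2183] yaw 0.75 grip 0.024 39.5 -> [-0.024, 0.087, 0.237] [-0.0, -0.0, -0.0]
time: 9.22
ee_pos: [0.5961, -0.2956, 0.1027]
eef_rot: [0.002, 0.399, 0.917, -0.0]
contact_force: [-0.3, 0.7, -0.2]
grip_width: 0.0237
grip_force: 39.5
t 9.28 ee [ 0.5961 -0.2956  0.1027] yaw 0.75 grip 0.0243 39.5 -> [0.02, -0.001, 0.062] [0.001, 0.002, -0.0]
```

```bash
python3 -m crank '[[[0.02,-0.001,0,0,0,0,0.6],[0.02,-0.001,0.03,0,0,0,0.6],[0.02,-0.001,0.062,0,0,0,0.6],[0.02,-0.001,0.062,0,0,0,0.6],[0.02,-0.001,0.062,0,0,0,0.6]]]'
python3 - <<'E'
from h import *
plan([.589,-.2885,.0715])
E
```

```text
time: 9.9
ee_pos: [0.5888, -0.2884, 0.0747]
eef_rot: [0.001, 0.399, 0.917, -0.0]
contact_force: [-25.0, 13.3, 58.4]
grip_width: 0.0237
grip_force: 72.8
t 9.9 ee [ 0.5888 -0.2884  0.0747] yaw 0.75 grip 0.0237 72.8 -> [-0.0, 0.0, 0.006] [0.0, 0.002, -0.0]
```

```bash
python3 -m crank '[[[0,0,-0.012,0,0,0,0.6],[0,0,-0.012,0,0,0,0.6]]]'
python3 - <<'E'
from h import *
plan([.589,-.2885,.0715]); print(arm.read_state()['contact_force'])
b=save('wrist','w5')[200:330,190:370];s=save('side','s5')
c=camera_info('side'); p=c['camera_matrix']@(c['R']@np.array([.589,-.2885,.06])+c['t']); p=(p[:2]/p[2]).astype(int)
d=s[p[1]-26:p[1]+26,p[0]-36:p[0]+36]
cv2.imwrite('pics/c5.png',cv2.cvtColor(np.hstack([cv2.resize(x,(400,289),interpolation=2) for x in(b,d)]),cv2.COLOR_RGB2BGR))
E
```

```text
time: 10.15
ee_pos: [0.5885, -0.2883, 0.0758]
eef_rot: [0.001, 0.399, 0.917, -0.0]
contact_force: [-2.9, 2.5, 16.7]
grip_width: 0.0241
grip_force: 47.8
t 10.15 ee [ 0.5885 -0.2883  0.0758] yaw 0.75 grip 0.0241 47.8 -> [-0.001, 0.0, 0.009] [0.0, 0.001, -0.0]
[-2.89072247  2.53866137 16.74893808]
```

View pics/c5.png

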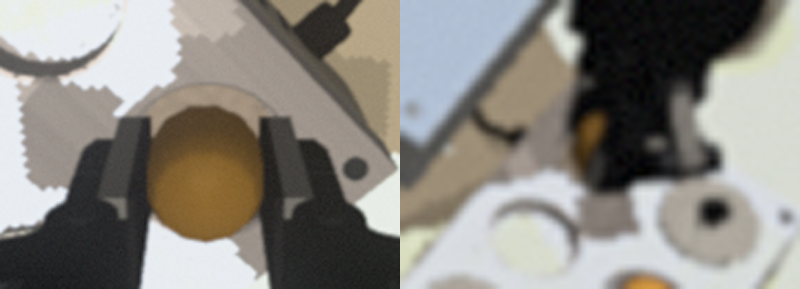

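```bash
python3 -m crank '[[[0,0,-0.003,0,0,0,0.6],[0,0,-0.003,0,0,0,0.25],[0,0,-0.003,0,0,0,0.15],[0,0,-0.003,0,0,0,0.1],[0,0,-0.06,0,0,0,0.1],[0,0,-0.16,0,0,0,0.1],[0,0,-0.28,0,0,0,0]]]'
python3 - <<'E'
from h import *
capture('top')
s=arm.read_state(); im=save('wrist','w6'); plan([.5,-.09,.215],1.305)
for a,c in honey(im): print(a,c.round(1),ray('wrist',c,.056,s).round(4))
print([(np.round(d['xyz'],3).tolist(),round(d['confidence'],2)) for d in landmark_of('wrist','pastille_a')])
E
```

```text
time: 11.12
ee_pos: [0.5877, -0.2879, 0.2158]
eef_rot: [-0.001, 0.399, 0.917, 0.0]
contact_force: [1.2, -0.1, -0.0]
grip_width: 0.0427
grip_force: 0.0
t 11.22 ee [ 0.5898 -0.289   0.2228] yaw 0.75 grip 0.0427 0.0 -> [0.414, 0.14, 0.012] [0.0, 0.007, -0.37]
268 [544.2  89.8] [ 0.6932 -0.0645  0.056 ]
30 [527. 115.] [ 0.7002 -0.0867  0.056 ]
68 [517.2 129. ] [ 0.704  -0.0996  0.056 ]
382 [199.5 195.2] [ 0.5331 -0.3427  0.056 ]
161 [277.3 199.1] [ 0.5902 -0.2948  0.056 ]
[([0.588, -0.292, 0.037], 0.9), ([0.466, -0.415, 0.001], 0.38)]
```

View pics/w6.png

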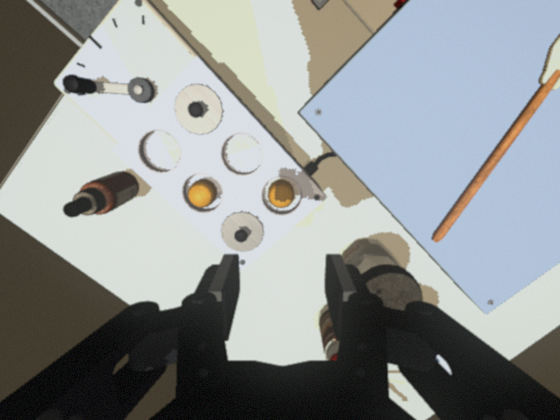

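Run:
```python
from h import *
plan([.4875,-.084,.10],1.305)
```

```text
t 11.28 ee [ 0.589  -0.2885  0.2189] yaw 0.75 grip 0.0426 0.0 -> [0.439, 0.13, 0.235] [0.0, 0.004, -0.37]
```

```bash
python3 -m crank '[[[0.439,0.13,0,0,0,-0.37,0],[0.439,0.13,0.1,0,0,-0.37,0],[0.439,0.13,0.2,0,0,-0.37,0],[0.439,0.13,0.237,0,0,-0.37,0],[0.439,0.13,0.237,0,0,-0.37,0],[0.439,0.13,0.237,0,0,-0.37,0],[0.439,0.13,0.237,0,0,-0.37,0]]]'
python3 - <<'E'
from h import *
capture('top')
s=arm.read_state(); im=capture('wrist'); plan([.4875,-.084,.031],1.305)
for a,c in honey(im): print(a,c.round(1),ray('wrist',c,.0155,s).round(4))
E
```

```text
time: 12.15
ee_pos: [0.4867, -0.0838, 0.0973]
eef_rot: [0.0, 0.133, 0.991, -0.0]
contact_force: [0.0, 0.2, -0.1]
grip_width: 0.0429
grip_force: 0.0
t 12.25 ee [ 0.4867 -0.0839  0.0975] yaw 1.304 grip 0.0426 0.0 -> [-0.001, 0.0, 0.133] [-0.0, 0.001, -0.001]
1201 [415.1 134.2] [0.4487 0.0133 0.0155]
335 [314.5 148.8] [ 0.4408 -0.05    0.0155]
308 [224.1 166.7] [ 0.4365 -0.1093  0.0155]
816 [281.4 228.9] [ 0.4878 -0.0847  0.0155]
```

```bash
python3 -m crank '[[[-0.002,-0.001,0.06,0,0,0,0],[-0.002,-0.001,0.12,0,0,0,0],[-0.002,-0.001,0.133,0,0,0,0],[-0.002,-0.001,0.133,0,0,0,0.3],[-0.002,-0.001,0.133,0,0,0,0.6],[-0.002,-0.001,0.133,0,0,0,0.6],[-0.002,-0.001,0.133,0,0,0,0.6]]]' 40
python3 - <<'E'
from h import *
plan([.4875,-.084,.22])
E
python3 -m crank '[[[-0.002,0,-0.12,0,0,0,0.6],[-0.002,0,-0.25,0,0,0,0.6],[-0.002,0,-0.34,0,0,0,0.6]]]'
python3 - <<'E'
from h import *
capture('top');plan([.535,-.285,.13],.75)
E
```

```text
time: 13.12
ee_pos: [0.4876, -0.0841, 0.0314]
eef_rot: [0.001, 0.132, 0.991, -0.0]
contact_force: [-1.2, -1.4, 6.8]
grip_width: 0.0238
grip_force: 39.9
t 13.12 ee [ 0.4876 -0.0841  0.0314] yaw 1.305 grip 0.0238 39.9 -> [-0.001, 0.0, -0.377] [-0.0, 0.001, 0.0]
time: 13.5
ee_pos: [0.4879, -0.0842, 0.2034]
eef_rot: [0.001, 0.132, 0.991, -0.0]
contact_force: [0.4, -0.8, -0.7]
grip_width: 0.0237
grip_force: 39.5
t 13.55 ee [ 0.4897 -0.0846  0.209 ] yaw 1.305 grip 0.0237 39.5 -> [-0.191, -0.363, 0.16] [0.002, 0.006, 0.37]
```

```bash
python3 -m crank '[[[-0.191,-0.363,0,0,0,0.37,0.6],[-0.191,-0.363,0,0,0,0.37,0.6],[-0.191,-0.363,0,0,0,0.37,0.6],[-0.191,-0.363,0.08,0,0,0.37,0.6],[-0.191,-0.363,0.16,0,0,0.37,0.6],[-0.191,-0.363,0.16,0,0,0.37,0.6],[-0.191,-0.363,0.16,0,0,0.37,0.6]]]'
python3 - <<'E'
from h import *
capture('top');plan([.5355,-.285,.0775],.75)
E
```

```text
time: 14.42
ee_pos: [0.533, -0.2845, 0.1222]
eef_rot: [0.001, 0.399, 0.917, -0.0]
contact_force: [-0.2, 0.1, 0.5]
grip_width: 0.0235
grip_force: 39.6
t 14.47 ee [ 0.5331 -0.2845  0.1225] yaw 0.75 grip 0.0238 39.6 -> [-0.004, 0.003, 0.09] [0.001, 0.002, 0.0]
```

```bash
python3 -m crank '[[[-0.004,0.003,0.05,0,0,0,0.6],[-0.004,0.003,0.09,0,0,0,0.6],[-0.004,0.003,0.09,0,0,0,0.6],[-0.004,0.003,0.09,0,0,0,0.6]]]'
python3 - <<'E'
from h import *
plan([.5355,-.285,.0775],.75); print(arm.read_state()['contact_force'])
E
```

```text
time: 14.98
ee_pos: [0.5353, -0.2849, 0.0761]
eef_rot: [0.001, 0.399, 0.917, -0.0]
contact_force: [1.0, -0.4, 2.2]
grip_width: 0.0239
grip_force: 41.3
t 14.97 ee [ 0.5353 -0.2849  0.0761] yaw 0.75 grip 0.0239 41.3 -> [-0.0, 0.0, -0.003] [0.0, 0.001, 0.0]
[ 1.04999989 -0.38222988  2.20790043]
```

```bash
python3 -m crank '[[[0,0,-0.002,0,0,0,0.6],[0,0,-0.002,0,0,0,0.25],[0,0,-0.002,0,0,0,0.15],[0,0,-0.002,0,0,0,0.1],[0,0,-0.06,0,0,0,0.1],[0,0,-0.16,0,0,0,0.1],[0,0,-0.28,0,0,0,0]]]'
python3 - <<'E'
from h import *
capture('top')
s=arm.read_state(); im=save('wrist','w7'); plan([.4475,.0135,.10],1.305)
for a,c in honey(im): print(a,c.round(1),ray('wrist',c,.056,s).round(4))
print([(np.round(d['xyz'],3).tolist(),round(d['confidence'],2)) for d in landmark_of('wrist','pastille_a')])
E
```

```text
time: 15.85
ee_pos: [0.5343, -0.2846, 0.2161]
eef_rot: [-0.001, 0.399, 0.917, 0.0]
contact_force: [1.5, -0.5, 0.6]
grip_width: 0.0431
grip_force: 0.0
t 15.95 ee [ 0.5364 -0.2858  0.2223] yaw 0.75 grip 0.0425 0.0 -> [0.562, 0.277, 0.24] [-0.0, 0.007, -0.37]
132 [276.9 197.2] [ 0.5352 -0.2905  0.056 ]
346 [240.5 233.8] [ 0.5343 -0.3428  0.056 ]
348 [318.3 233.7] [ 0.5908 -0.2901  0.056 ]
[([0.532, -0.285, 0.042], 0.83), ([0.591, -0.291, 0.037], 0.72)]
```

```bash
python3 -m crank '[[[0.562,0.277,0,0,0,0,0],[0.562,0.277,0,0,0,0,0],[0.562,0.277,0.06,0,0,0,0],[0.562,0.277,0.12,0,0,0,0],[0.562,0.277,0.18,0,0,0,0],[0.562,0.277,0.24,0,0,0,0],[0.562,0.277,0.24,0,0,0,0],[0.562,0.277,0.24,0,0,0,0],[0.562,0.277,0.24,0,0,0,0]]]'
python3 - <<'E'
from h import *
capture('top')
s=arm.read_state(); im=capture('wrist'); plan([.4475,.0135,.031])
for a,c in honey(im): print(a,c.round(1),ray('wrist',c,.0155,s).round(4))
E
```

```text
time: 17.12
ee_pos: [0.4454, 0.0144, 0.0965]
eef_rot: [0.001, 0.399, 0.917, 0.0]
contact_force: [0.0, -0.2, 1.2]
grip_width: 0.0425
grip_force: 0.0
t 17.23 ee [0.4452 0.0146 0.0962] yaw 0.749 grip 0.0422 0.0 -> [-0.005, 0.002, 0.13] [0.001, 0.001, -0.0]
614 [283.5 237.6] [0.4514 0.0101 0.0155]
```

```bash
python3 -m crank '[[[-0.008,0.003,0.06,0,0,0,0],[-0.008,0.003,0.12,0,0,0,0],[-0.008,0.003,0.13,0,0,0,0],[-0.008,0.003,0.13,0,0,0,0.3],[-0.008,0.003,0.13,0,0,0,0.6],[-0.008,0.003,0.13,0,0,0,0.6],[-0.008,0.003,0.13,0,0,0,0.6]]]' 40
python3 -m crank '[[[0,0,-0.12,0,0,0,0.6],[0,0,-0.25,0,0,0,0.6],[0,0,-0.36,0,0,0,0.6]]]'
python3 - <<'E'
from h import *
capture('top');im=capture('wrist');plan([.4785,-.336,.13],.75); print([(a,c.round(1)) for a,c in honey(im)])
E
```

```text
time: 18.1
ee_pos: [0.4491, 0.0132, 0.0315]
eef_rot: [0.001, 0.399, 0.917, 0.0]
contact_force: [-0.4, -1.5, 8.3]
grip_width: 0.0236
grip_force: 39.8
time: 18.48
ee_pos: [0.4482, 0.0133, 0.2132]
eef_rot: [0.001, 0.399, 0.917, 0.0]
contact_force: [1.0, 0.4, 0.2]
grip_width: 0.0238
grip_force: 39.6
t 18.57 ee [0.4503 0.0132 0.2167] yaw 0.75 grip 0.024 39.7 -> [-0.548, -0.436, 0.174] [0.005, 0.005, 0.0]
[(np.int32(93), array([235.7, 221.3])), (np.int32(74), array([198.5, 255. ])), (np.int32(1366), array([282.4, 282.8])), (np.int32(41), array([384.5, 387.9]))]
```

```bash
python3 -m crank '[[[-0.548,-0.436,0,0,0,0,0.6],[-0.548,-0.436,0,0,0,0,0.6],[-0.548,-0.436,0,0,0,0,0.6],[-0.548,-0.436,0,0,0,0,0.6],[-0.548,-0.436,0.06,0,0,0,0.6],[-0.548,-0.436,0.12,0,0,0,0.6],[-0.548,-0.436,0.17,0,0,0,0.6],[-0.548,-0.436,0.17,0,0,0,0.6],[-0.548,-0.436,0.17,0,0,0,0.6]]]'
python3 - <<'E'
from h import *
capture('top');plan([.4785,-.336,.0765],.75)
E
```

```text
time: 19.7
ee_pos: [0.4761, -0.3357, 0.1267]
eef_rot: [0.001, 0.399, 0.917, -0.0]
contact_force: [0.5, 0.3, 0.6]
grip_width: 0.024
grip_force: 39.6
t 19.75 ee [ 0.4763 -0.3357  0.127 ] yaw 0.751 grip 0.0235 39.6 -> [-0.003, 0.003, 0.101] [0.0, 0.002, 0.0]
```

```bash
python3 -m crank '[[[-0.004,0.003,0.05,0,0,0,0.6],[-0.004,0.003,0.1,0,0,0,0.6],[-0.004,0.003,0.1,0,0,0,0.6],[-0.004,0.003,0.1,0,0,0,0.6]]]'
python3 - <<'E'
from h import *
plan([.4785,-.336,.0765],.75); print(arm.read_state()['contact_force'])
E
python3 -m crank '[[[0,0,-0.002,0,0,0,0.6],[0,0,-0.002,0,0,0,0.25],[0,0,-0.002,0,0,0,0.15],[0,0,-0.002,0,0,0,0.1],[0,0,-0.06,0,0,0,0.1],[0,0,-0.16,0,0,0,0.1],[0,0,-0.28,0,0,0,0.1]]]'
python3 - <<'E'
from h import *
capture('top')
s=arm.read_state(); im=save('wrist','w8'); plan([.4,-.334,.15],.75)
for a,c in honey(im): print(a,c.round(1),ray('wrist',c,.056,s).round(4))
print([(np.round(d['xyz'],3).tolist(),round(d['confidence'],2)) for d in landmark_of('wrist','pastille_a')])
for q in['lever_knob','lever_pivot']:
  for c in['wrist','side']:
    if c=='side':capture(c)
    print(q,c,[(np.round(d['xyz'],3).tolist(),round(d['confidence'],2)) for d in landmark_of(c,q)])
E
```

```text
time: 20.25
ee_pos: [0.4786, -0.3362, 0.0766]
eef_rot: [0.001, 0.399, 0.917, -0.0]
contact_force: [-0.0, -0.0, -0.5]
grip_width: 0.0237
grip_force: 39.6
t 20.25 ee [ 0.4786 -0.3362  0.0766] yaw 0.751 grip 0.0237 39.6 -> [0.0, 0.0, 0.0] [0.0, 0.001, 0.0]
[-0.0347923  -0.03961811 -0.53535736]
time: 21.12
ee_pos: [0.4777, -0.336, 0.2161]
eef_rot: [-0.001, 0.399, 0.917, 0.0]
contact_force: [-0.5, -0.3, 0.3]
grip_width: 0.0383
grip_force: 0.0
t 21.23 ee [ 0.4796 -0.3374  0.2221] yaw 0.75 grip 0.0385 0.0 -> [0.115, -0.112, 0.143] [0.001, 0.007, 0.0]
305 [364.1 194.4] [ 0.5374 -0.2835  0.056 ]
147 [277.3 198.6] [ 0.4795 -0.3431  0.056 ]
354 [320.  234.5] [ 0.5356 -0.3413  0.056 ]
327 [397.5 235. ] [ 0.5925 -0.2891  0.056 ]
[([0.475, -0.333, 0.046], 0.92), ([0.487, -0.278, 0.053], 0.74)]
lever_knob wrist [([0.398, -0.33, 0.066], 0.82)]
lever_knob side [([0.401, -0.335, 0.062], 0.48)]
lever_pivot wrist [([0.43, -0.308, 0.061], 0.8)]
lever_pivot side [([0.435, -0.307, 0.07], 0.71)]
```

View pics/w8.png

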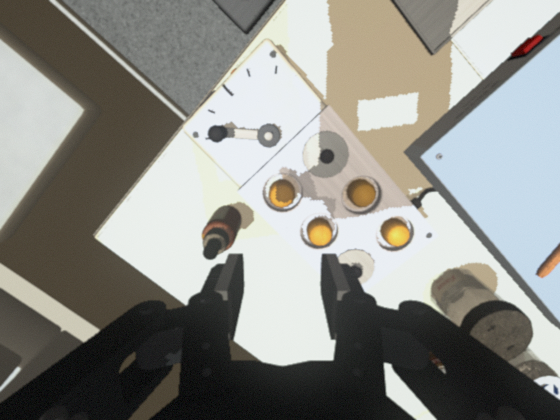

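Run:
```python
from h import *
plan([.4005,-.334,.15],-.68)
```

```text
t 21.57 ee [ 0.4779 -0.336   0.214 ] yaw 0.75 grip 0.0384 0.0 -> [0.108, -0.11, 0.128] [-0.001, -0.001, 0.953]
```

```bash
python3 -m crank '[[[0.108,-0.11,0.05,0,0,0.95,0.3],[0.108,-0.11,0.1,0,0,0.95,0.3],[0.108,-0.11,0.128,0,0,0.95,0.3],[0.108,-0.11,0.128,0,0,0.95,0.3],[0.108,-0.11,0.128,0,0,0.95,0.3],[0.108,-0.11,0.128,0,0,0.95,0.3],[0.108,-0.11,0.128,0,0,0.95,0.3],[0.108,-0.11,0.128,0,0,0.95,0.3],[0.108,-0.11,0.128,0,0,0.95,0.3]]]'
python3 - <<'E'
from h import *
capture('top');im=save('wrist','w9');plan([.4,-.334,.081],-.88)
for q in['lever_knob','lever_pivot']:
  for i in range(2): print(q,[(np.round(d['xyz'],3).tolist(),round(d['confidence'],2)) for d in landmark_of('wrist',q)])
E
```

```text
time: 22.7
ee_pos: [0.4009, -0.3341, 0.1507]
eef_rot: [-0.0, 0.901, 0.433, -0.0]
contact_force: [-0.2, 0.2, -0.4]
grip_width: 0.0298
grip_force: 0.0
t 22.8 ee [ 0.401  -0.3341  0.1509] yaw -0.672 grip 0.0298 0.0 -> [-0.001, -0.002, 0.14] [-0.0, 0.0, 0.138]
lever_knob [([0.397, -0.331, 0.064], 0.65)]
lever_knob [([0.397, -0.331, 0.064], 0.65)]
lever_pivot [([0.433, -0.307, 0.066], 0.57)]
lever_pivot [([0.433, -0.307, 0.066], 0.57)]
```

View pics/w9.png

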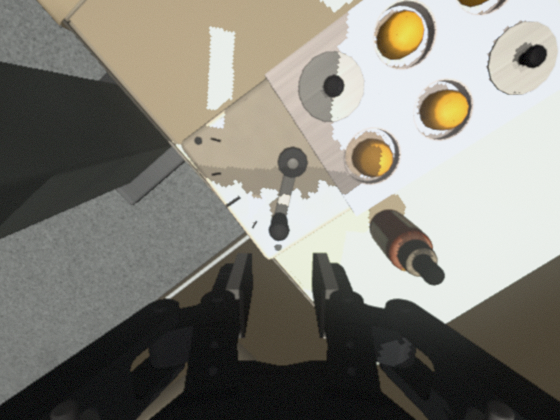

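```bash
python3 - <<'E'
from h import *
s=arm.read_state()
print(ray('wrist',(279,229),.0785,s).round(4),ray('wrist',(292,160),.066,s).round(4),ray('wrist',(232,202),.04,s).round(4)); plan([.3995,-.333,.082],-.88)
E
python3 -m crank '[[[-0.003,-0.003,0.05,0,0,0.14,0.3],[-0.003,-0.003,0.1,0,0,0.14,0.3],[-0.003,-0.003,0.137,0,0,0.14,0.3],[-0.003,-0.003,0.137,0,0,0.14,0.3],[-0.003,-0.003,0.137,0,0,0.14,0.8],[-0.003,-0.003,0.137,0,0,0.14,0.95],[-0.003,-0.003,0.137,0,0,0.14,0.95],[-0.003,-0.003,0.137,0,0,0.14,0.95]]]' 20
python3 - <<'E'
from h import *
capture('top');plan([.3885,-.3053,.082],-1.62);print(arm.read_state()['contact_force'].round(1))
E
```

```text
[ 0.4018 -0.3312  0.0785] [ 0.4357 -0.3025  0.066 ] [ 0.3783 -0.3022  0.04  ]
t 23.0 ee [ 0.401  -0.3342  0.1512] yaw -0.674 grip 0.03 0.0 -> [-0.0, -0.004, 0.138] [-0.0, -0.0, 0.137]
time: 24.0
ee_pos: [0.3991, -0.3347, 0.0834]
eef_rot: [0.0, 0.942, 0.336, 0.0]
contact_force: [-3.9, 0.6, 6.2]
grip_width: 0.0127
grip_force: 19.9
t 24.05 ee [ 0.3991 -0.3347  0.0834] yaw -0.885 grip 0.013 20.0 -> [0.021, -0.059, 0.003] [0.001, -0.0, 0.49]
[-3.1 -0.2  6.4]
```

```bash
python3 -m crank '[[[0.003,-0.022,0,0,0,0.165,0.95],[0.003,-0.022,0,0,0,0.165,0.95],[0.011,-0.042,0,0,0,0.33,0.95],[0.011,-0.042,0,0,0,0.33,0.95],[0.023,-0.06,0,0,0,0.495,0.95],[0.023,-0.06,0,0,0,0.495,0.95],[0.023,-0.06,0,0,0,0.495,0.95]]]'
python3 - <<'E'
from h import *
capture('top');plan([.3891,-.3040,.083],-1.62);print(arm.read_state()['contact_force'].round(1))
E
```

```text
time: 24.92
ee_pos: [0.3885, -0.3038, 0.0832]
eef_rot: [-0.0, 1.0, -0.029, -0.0]
contact_force: [-7.9, 2.5, 11.0]
grip_width: 0.0127
grip_force: 20.3
t 24.98 ee [ 0.3885 -0.3039  0.0832] yaw -1.628 grip 0.0128 20.3 -> [0.001, 0.0, 0.0] [-0.0, 0.001, -0.005]
[-7.7  1.9 10.6]
```

Release, rise and look.

```bash
python3 -m crank '[[[0,0,0,0,0,0,0.6],[0,0,0,0,0,0,0.4],[0,0,0,0,0,0,0.4],[0,0,-0.06,0,0,0,0.4],[0,0,-0.15,0,0,0,0.4],[0,0,-0.25,0,0,0,0.4],[0,0,-0.25,0,0,0,0.4]]]'
python3 - <<'E'
from h import *
capture('top');s=arm.read_state();save('wrist','w10');plan([.3891,-.3040,.083]);print(s['contact_force'].round(1))
for q in['lever_knob','lever_pivot','pastille_a','small_a','cover_a']:
  for c in['wrist','side']:
    if c=='side':capture(c)
    print(q,c,[(np.round(d['xyz'],3).tolist(),round(d['confidence'],2)) for d in landmark_of(c,q)])
E
```

```text
time: 25.85
ee_pos: [0.3898, -0.3048, 0.2112]
eef_rot: [0.002, 1.0, -0.028, 0.002]
contact_force: [0.1, -0.2, -0.8]
grip_width: 0.0255
grip_force: 0.0
t 25.95 ee [ 0.3888 -0.3039  0.2076] yaw -1.627 grip 0.0257 0.0 -> [0.001, 0.0, 0.249] [0.0, -0.0, 0.0]
[-0.9  0.9 -0.5]
lever_knob wrist [([0.386, -0.297, 0.066], 0.57)]
lever_knob side [([0.481, -0.333, 0.043], 0.57), ([0.393, -0.308, 0.066], 0.47)]
lever_pivot wrist [([0.433, -0.308, 0.062], 0.67), ([0.531, -0.336, 0.044], 0.31)]
lever_pivot side [([0.432, -0.307, 0.066], 0.89)]
pastille_a wrist [([0.533, -0.286, 0.045], 0.73), ([0.477, -0.336, 0.046], 0.59)]
pastille_a side [([0.48, -0.336, 0.044], 0.45)]
small_a wrist [([0.44, -0.05, -0.002], 0.63), ([0.438, -0.108, 0.002], 0.57)]
small_a side [([0.433, -0.109, 0.004], 0.5), ([0.48, -0.333, 0.044], 0.41)]
cover_a wrist [([0.487, -0.28, 0.056], 0.76)]
cover_a side [([0.588, -0.344, 0.052], 0.54), ([0.481, -0.285, 0.05], 0.46)]
```

View pics/w10.png

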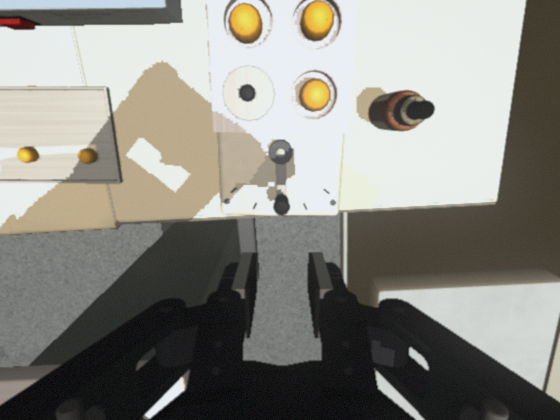

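```bash
python3 -c "
from station import workorder; print(workorder.job_done())"
```

```text
the job is handed in; nothing more can be done
None
```

The three large pastilles were set in the open wells (2, 3 and 4) and the heat lever looks aligned with the long middle mark. The job was handed in at about 26 s of the 67 s; no verdict came back.

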